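# Rock the angle gauge on the stud to its set mark and hold it

## Robot

A 6-joint arm with a two-finger parallel gripper is mounted at the origin on the work surface; the furniture and walls round the work are solid. World frame = base frame: x ahead of the robot, y to its left, z up, the work surface at z = 0. Lengths are in m, angles in rad, forces in N, time in s.
With the tool pointing down it reaches from about 0.3 to 0.825 m from the base axis. Payload 5.4 kg.
Tool frame: the origin (TCP) lies midway between the tips of the shut fingers; the grasp point (between the pads) lies 19 mm behind it; z points along the fingers, y is the line along which they close (so a half turn about z gives the same grasp; the last joint's range is limited). The gripper opens to 92 mm and grips with 3 to 60 N. Pads are 20 mm wide; open, the fingers measure 128 mm over their backs; the gripper's body (75 mm by 189 mm) begins 69 mm behind the grasp point.
Start: joints at [1.089, 0.158, 1.597, -0, 1.386, -0.21], TCP at [0.154, 0.554, 0.183] pointing down, gripper open.
Joint ranges: [-2.91, 2.91], [-0.94, 2.29], [0.18, 2.7], [-1.29, 4.43], [0.17, 2.64], [-3, 3]. Speed limits (rad/s): [2.57, 2.57, 3.14, 3.14, 3.14, 3.14].

## Interface

Orientations are given as a unit quaternion [w, x, y, z].
In Python, from bench import r gives the robot as it stands.
- The arm moves only by the tool send_rows, never from a script. Its argument "increments" is one flat list of numbers, 5 for each row, row after row: the finger opening in m, from 0 to 0.0919, then the shift along the tool's x, y, z in m, then the turn about the tool's z in rad. A call has exactly 10 rows; each row shifts and turns the commanded pose from where the row before left it, along the tool's axes as they then stand; what a row does not reach is not made up. A row lasts 1/8 s, in which the tool goes at most 62.5 mm and 10.7 degrees, less where a joint would pass 70% of its speed; a pose out of reach is approached as far as the arm can. A call is refused whole if a number of a shift passes 0.0625 or a number of a turn 0.188, either way. A call with a gripper value outside its range is refused whole. The fingers move at their own pace and stop on an object; "newtons" is the grip in N (left out, the last holds). Time passes only in rows, so rows that do not move let the fingers close, or fill a call up. It gives the time, the measured TCP pose, the force, the opening and the grip force at its end, in the units of the state.
- r.get_obs(): the state, without advancing time (a new reading comes with each control period).
- r.camera(name): name is "scene" or "side" or "wrist"; returns (picture, depth): 384x512x3 uint8, red, green, blue; 384x512 float32, m along the optical axis (not along the pixel's ray), 0 where there is no reading.
- r.camera_params(name): a dict with "camera_matrix" (3x3 intrinsics, pixels), "extrinsics" (4x4, takes a point from camera to world coordinates); the wrist camera has in their place "mount" (4x4, takes a point from camera to tool coordinates, whose origin is the TCP and whose axes are the flange's). Camera axes: x right, y up, looking along -z (the intrinsics and any distortion apply to the point x, -y, -z); pixel columns grow to the right and rows downward; lengths in m; the calibration is good to about 2 mm. The wrist camera is an equidistant fisheye: a pixel r from the principal point sees the ray r / f radians off the axis. A picture is of the moment at which its call begins: read the wrist's pose just before it. camera_params takes no time and is no camera call.
- r.sign_off(): hands the job in; it is judged then, once.
The state is a dict: "time_s": time; "joint_positions": joint angles; "dq": joint speeds; "effort": joint torques, N m; "tool_pos": TCP position; "tcp_rot": TCP orientation; "ft_force": force on the tool from outside, world axes, zero at the start; "torque": the same for the moment, N m; "gripper_width": finger opening in m; "finger_force": force on a finger pad.
Only numpy, scipy, OpenCV 4.12 (cv2) and the standard library are available. Lean on these libraries where they do the work, as an engineer would, in place of code of your own. Each camera call takes 0.05 s, during which the arm holds its last target. There are 200 camera calls.

## Task

Push the stud block square and flush into the corner of the two rails on the squaring board. Then pick up the angle gauge by its handle, rest its foot lightly on the block's round-headed stud and rock it until the swinging pointer settles between the prongs of the set marker. Finish like that: the program ends with the gripper still holding the gauge steady on the stud, pointer at the mark, block still flush in the corner, the gauge never tipped over and the other things left where they stand.

Things in the scene. Friction and masses are not known exactly. Their poses are not given: they have to be found in the camera images.
- board: Squaring board fixed to the bench: aluminium plate 180 x 180 x 8 mm on four 10 mm rubber feet (its top 18 mm above the bench), with two steel rails, each 12 mm wide and standing 12 mm above the plate, along its +x (far) edge and its -y (right) edge. Origin: at bench level under its centre. The rails' inner faces are at x = +78 mm and y = -78 mm.
- board_corner (a point): Inner corner where the two rails meet, on the plate's top (78, -78, 18 mm from the board's origin).
- stud_block: Loose aluminium block 56 x 56 x 40 mm, about 0.45 kg, lying on the board (3 to 7 N slide it), with a round-headed steel stud in the middle of its top, 36 mm across: a 6 mm cylinder, then a half-ball, highest point 64 mm above the underside. Origin: centre of the underside. Home in the corner, the origin is at (50, -50, 18) mm in the board's frame with axes along the board's.
- stud_centre (a point): Centre of the stud's half-ball (radius 18 mm), 46 mm above the block's underside: the foot of the gauge rests on the ball, 18 mm from this point, at any tilt.
- gauge: Loose angle gauge, about 0.39 kg, standing upright on the bench: steel foot 40 (x) x 90 (y) x 12 mm with flat underside, upright dial plate 90 mm wide up to z = 97 mm, white dial facing its -x (robot side), and on top a black handle 24 (x) x 30 (y) x 45 mm. Origin: centre of the foot's underside; y to the left as the robot sees the dial, z up.
- gauge_grip (a point): Centre of the gauge's handle, 117.5 mm above the foot's underside; the handle's top is 22.5 mm higher.
- pointer (a joint): Angle of the black swinging pointer (a 58 mm needle with a round bob, hanging from a pivot 84 mm above the foot's underside), about the gauge's x axis: 0 when its tip is straight towards the foot, positive with the tip towards the gauge's +y. It hangs plumb by gravity and settles in about half a second: leaning the gauge's top towards its own +y (left as seen from the dial's front) by an angle makes this value that angle.
- marker_arm (a joint): Angle of the set marker on the same pivot and scale, already set and not to be moved, between 0.14 and 0.35 rad (stiff: it turns with the gauge). Its end is a dark fork with two prongs, 8 mm clear between them: the pointer is at the mark when its tip hangs between the prongs, i.e. the two angles agree.
- pointer_tip (a point): Tip of the pointer, 58 mm from the pivot.
- mark_tip (a point): Middle of the gap between the marker's prongs, 58 mm from the pivot.
- beaker: Bystander, leave alone: clear glass beaker, 56 mm across, 70 mm tall. Origin: centre of its underside.
- jar: Bystander, leave alone: small screw-topped specimen jar, 48 mm across, 57 mm tall. Origin: centre of its underside.
- carton: Bystander, leave alone: small battery carton, 46 x 78 x 82 mm. Origin: centre of its underside.
- vial: Bystander, leave alone: capped glass vial, 25 mm across, 65 mm tall. Origin: centre of its underside.
- rubber_stopper: Bystander, leave alone: tapered rubber stopper, 36 mm across, 26 mm tall. Origin: centre of its underside.
Mind the look-alikes: they are no part of the job. What is shaped like the stud_block but green or yellow is not meant.

How it is judged:
By the outcome, as a careful person would: the job done as asked, in the order asked, and still so for the second after the job is handed in, while the arm keeps its last pose, push and grip.
It also fails if it takes over 51 s, if anything falls off the work surface, if the arm or the gripper's body presses on something with over 40 N, if the wrist force passes 120 N, or if a joint passes its speed limit or range.

## Working session

There is one attempt and no reset: what is moved stays moved. The work goes in short steps, Python scripts to look and compute and a tool call to move; the robot and the scene stay as the last step left them, time stands still between calls to the robot, and variables do not carry over. Pictures are saved under pics/ and viewed, at most 10 in all, crops included, and the job is handed in when it is done.

Besides the shell and the picture viewer there is one more tool, called after "Call:" in YAML: its name, and indented under it one key for each argument. send_rows: Moves the arm, as the interface text tells. Its arguments: {"type":"object","properties":{"increments":{"type":"array","items":{"type":"number"}},"newtons":{"type":"number"}},"required":["increments"]}

```bash
mkdir -p pics; ls
cat > h.py <<'E'
from bench import r
import numpy as np, cv2
from scipy.spatial.transform import Rotation as R
def snap(n,save=None):
    o=r.get_obs(); im,d=r.camera(n); 
    if save: cv2.imwrite('pics/'+save+'.png',im[:,:,::-1]); np.savez('pics/'+save+'.npz',im=im,d=d,p=o['tool_pos'],q=o['tcp_rot'])
    return im,d
def world(n,uv,d):
    P=r.camera_params(n);K=np.array(P['camera_matrix']);E=np.array(P['extrinsics'])
    u,v=uv; z=float(d[int(v),int(u)])
    c=np.array([(u-K[0,2])/K[0,0]*z,-(v-K[1,2])/K[1,1]*z,-z,1])
    return (E@c)[:3]
E
python3 - <<'E'
from h import *
for n in('scene','side'): snap(n,n+'0')
for n in('scene','side','wrist'): print(r.camera_params(n))
print(r.get_obs())
E
```

```text
pics
{'camera_matrix': array([[437.5145483 ,   0.        , 248.88228897],
       [  0.        , 437.5145483 , 182.2806232 ],
       [  0.        ,   0.        ,   1.        ]]), 'extrinsics': array([[ 0.57793607,  0.47526702, -0.66340874, -0.28954264],
       [-0.81606308,  0.33102752, -0.47377402, -0.86541097],
       [-0.00556262,  0.81519448,  0.57916062,  0.80291814],
       [ 0.        ,  0.        ,  0.        ,  1.        ]])}
{'camera_matrix': array([[388.83262824,   0.        , 259.37377845],
       [  0.        , 388.83262824, 190.32888022],
       [  0.        ,   0.        ,   1.        ]]), 'extrinsics': array([[-0.96291805,  0.12003199, -0.24162192,  0.27127041],
       [-0.26948343, -0.47087445,  0.84003329,  0.6905605 ],
       [-0.01294272,  0.87399633,  0.48576014,  0.65239485],
       [ 0.        ,  0.        ,  0.        ,  1.        ]])}
{'camera_matrix': array([[297.31863964,   0.        , 253.30097672],
       [  0.        , 297.31863964, 184.32123192],
       [  0.        ,   0.        ,   1.        ]]), 'mount': array([[ 7.30253610e-04,  9.60439247e-01,  2.78
[... 294 characters left out ...]

{'time_s': 0.1, 'joint_positions': array([ 1.08890893e+00,  1.58976963e-01,  1.59809872e+00, -1.10580672e-05,
        1.38617042e+00, -2.10124476e-01]), 'dq': array([ 0.00184036, -0.00320988, -0.00133899,  0.00037399,  0.00347843,
        0.00071458]), 'effort': array([ 3.86645979e-04, -3.86506391e+01, -3.22959280e+01,  7.03073130e-02,
        3.39968770e-02, -5.98213933e-05]), 'tool_pos': array([0.15409774, 0.55333727, 0.1819263 ]), 'tcp_rot': array([-2.75265800e-04,  1.35462640e-01,  9.90782110e-01, -7.79571469e-04]), 'ft_force': array([-0.21560405, -0.37096502,  0.24650839]), 'torque': array([0.01853915, 0.00399906, 0.00880056]), 'finger_force': 0.0, 'gripper_width': 0.09180590048002617}
```

View pics/scene0.png

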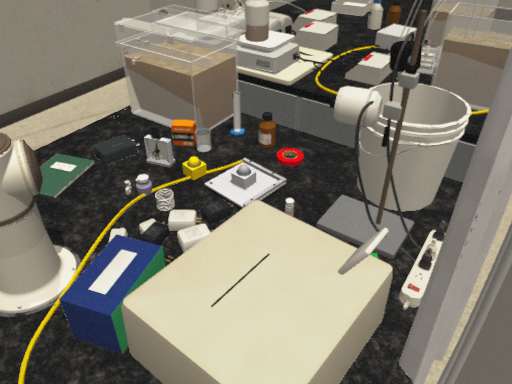

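View pics/side0.png

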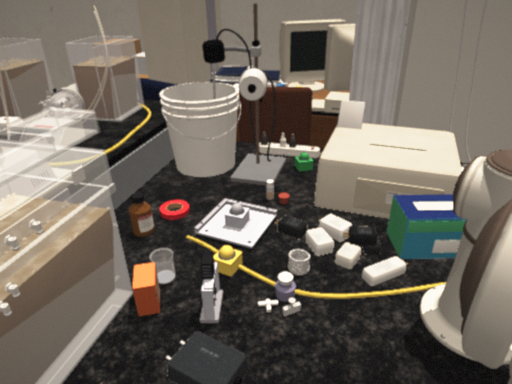

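The scene view shows the gauge at about (158,150), the board at (245,182) with the gray block on it, the orange carton at (183,132) and the yellow look-alike at (194,168). The side view shows the board at (237,222), the gauge at (210,295) and the carton at (146,290).

Run:
```python
import cv2
a=cv2.imread('pics/scene0.png')[110:222,118:298]; b=cv2.imread('pics/side0.png')[190:330,125:305]
a=cv2.resize(a,None,fx=4.4,fy=4.4,interpolation=cv2.INTER_CUBIC);b=cv2.resize(b,None,fx=4.2,fy=4.2,interpolation=cv2.INTER_CUBIC)
cv2.imwrite('pics/c1.png',a);cv2.imwrite('pics/c2.png',b)
```

```text
(no output)
```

View pics/c1.png

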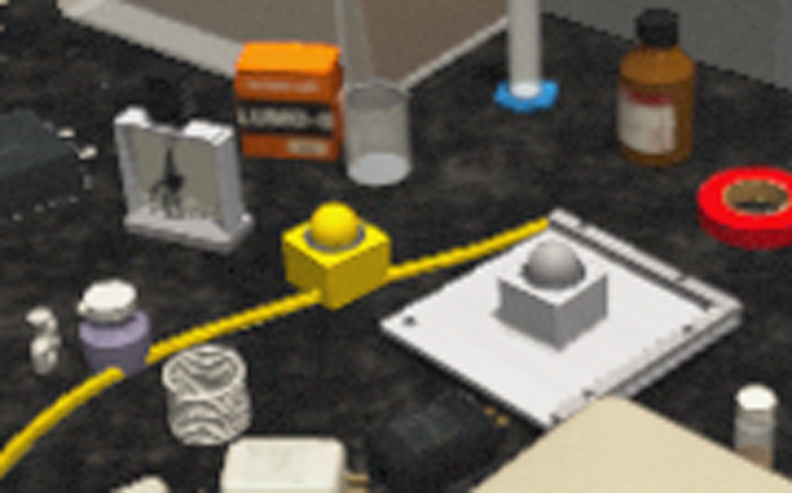

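View pics/c2.png

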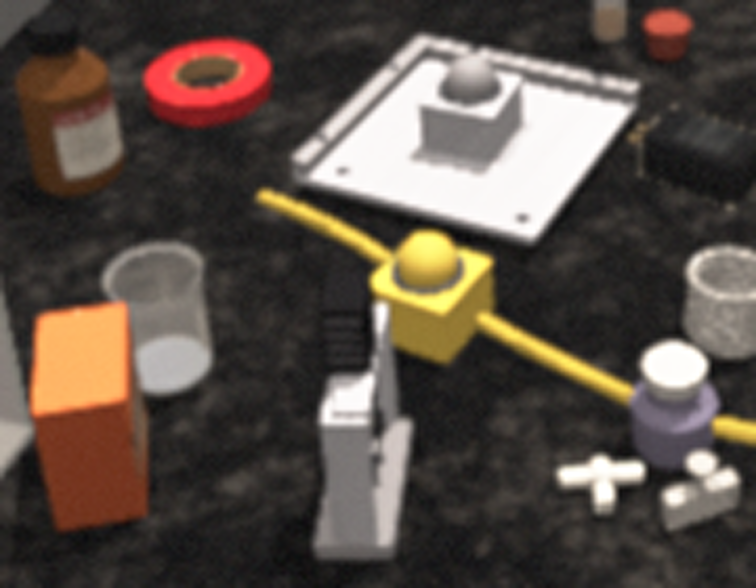

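The crops show the corner of the board's rails at (557,212)-(742,308) in scene and (422,38) in side. The stud ball is at (553,265) and (470,78), and the gauge handle is at (165,100) and (347,320). The dial faces the robot.

```bash
cat >> h.py <<'E'
def plane(n,uv,z):
    P=r.camera_params(n);K=np.array(P['camera_matrix']);E=np.array(P['extrinsics'])
    d=E[:3,:3]@np.array([(uv[0]-K[0,2])/K[0,0],-(uv[1]-K[1,2])/K[1,1],-1]);o=E[:3,3]
    return (o+d*(z-o[2])/d[2]).round(4)
E
python3 - <<'E'
from h import *
S=lambda u,v:(u/4.4+118-.4,v/4.4+110-.4); D=lambda u,v:(u/4.2+125-.4,v/4.2+190-.4)
for l,n,p,z in [('rail far-left end','scene',S(557,210),.03),('rail corner','scene',S(742,305),.03),('front left plate','scene',S(381,324),.018),
 ('rail corner','side',D(422,36),.03),('rail farleft','side',D(295,160),.03),('-y rail near end','side',D(638,84),.03),('front left','side',D(530,238),.012),
 ('ball','scene',S(553,266),.064),('ball','side',D(470,80),.064),
 ('blk L','scene',S(499,285),.058),('blk front','scene',S(559,313),.058),('blk R','scene',S(607,276),.058),
 ('blk L','side',D(423,93),.058),('blk F','side',D(487,117),.058),('blk R','side',D(522,87),.058),
 ('dial top L','scene',S(118,118),.097),('dial top R','scene',S(237,134),.097),('foot FR','scene',S(236,250),0),('foot FL','scene',S(127,231),0),
 ('foot','side',D(316,557),0),('foot','side',D(395,557),0),('handle top','scene',S(165,80),.14),('handle top mid','side',D(347,270),.14),
 ('jar','scene',S(110,285),.057),('beaker','scene',S(377,92),.07),('carton top','side',D(83,350),.082),('yellow','scene',S(336,225),.05),('beaker','side',D(155,265),.07)]:
  print(l,n,plane(n,p,z))
E
```

```text
rail far-left end scene [ 0.7035 -0.1378  0.03  ]
rail corner scene [ 0.6762 -0.3172  0.03  ]
front left plate scene [ 0.5264 -0.1129  0.018 ]
rail corner side [ 0.6729 -0.3092  0.03  ]
rail farleft side [ 0.6988 -0.1319  0.03  ]
-y rail near end side [ 0.4984 -0.2831  0.03  ]
front left side [ 0.5286 -0.1124  0.012 ]
ball scene [ 0.5994 -0.21    0.064 ]
ball side [ 0.5985 -0.2063  0.064 ]
blk L scene [ 0.5665 -0.188   0.058 ]
blk front scene [ 0.563  -0.2412  0.058 ]
blk R scene [ 0.6179 -0.2425  0.058 ]
blk L side [ 0.6276 -0.1914  0.058 ]
blk F side [ 0.5759 -0.1738  0.058 ]
blk R side [ 0.5643 -0.2157  0.058 ]
dial top L scene [0.5352 0.1429 0.097 ]
dial top R scene [0.5683 0.0534 0.097 ]
foot FR scene [0.5565 0.0575 0.    ]
foot FL scene [0.5279 0.1453 0.    ]
foot side [0.5625 0.1562 0.    ]
foot side [0.5234 0.1458 0.    ]
handle top scene [0.5436 0.0946 0.14  ]
handle top mid side [0.5583 0.0964 0.14  ]
jar scene [0.4147 0.0327 0.057 ]
beaker scene [0.7129 0.0437 0.07  ]
carton top side [0.6993 0.1264 0.082 ]
yellow scene [ 0.5696 -0.0367  0.05  ]
beaker side [0.7059 0.039  0.07  ]
```

Call:
send_rows:
  increments: [0.0918, 0, 0, -0.005, -0.122, 0.0918, -0.037, -0.046, -0.002, 0, 0.0918, -0.037, -0.046, -0.002, 0, 0.0918, -0.037, -0.046, -0.002, 0, 0.0918, -0.037, -0.046, -0.002, 0, 0.0918, -0.037, -0.046, -0.002, 0, 0.0918, -0.037, -0.046, -0.002, 0, 0.0918, -0.037, -0.046, -0.002, 0, 0.0918, -0.037, -0.046, -0.002, 0, 0.0918, -0.037, -0.046, 0, 0]

```text
time_s: 1.35
tool_pos: [0.4224, 0.093, 0.2038]
tcp_rot: [0.0, 0.075, 0.997, 0.0]
ft_force: [0.8, 0.2, 0.1]
gripper_width: 0.0917
finger_force: 0.0
```

Call:
send_rows:
  increments: [0.0918, -0.037, -0.046, 0, 0, 0.0918, -0.037, -0.046, 0, 0, 0.0918, -0.037, -0.046, 0, 0, 0.0918, -0.037, -0.046, 0, 0, 0.0918, -0.037, -0.046, 0, 0, 0.0918, -0.037, -0.046, 0, 0, 0.0918, 0, 0, 0, 0, 0.0918, 0, 0, 0, 0, 0.0918, 0, 0, 0, 0, 0.0918, 0, 0, 0, 0]

```text
time_s: 2.6
tool_pos: [0.6001, -0.2101, 0.2045]
tcp_rot: [0.0, 0.074, 0.997, -0.0]
ft_force: [-0.6, 0.8, -0.6]
gripper_width: 0.0922
finger_force: 0.0
```

Run:
```python
from h import *
im,d=snap('wrist','w1'); o=r.get_obs(); print(o['tool_pos'],o['tcp_rot'],o['time_s'])
cv2.imwrite('pics/w1c.png',cv2.resize(im[60:360,80:460,::-1],None,fx=2,fy=2,interpolation=cv2.INTER_CUBIC))
```

```text
[ 0.60012452 -0.21029381  0.20440652] [ 3.32403002e-04  7.42561043e-02  9.97239141e-01 -1.26227792e-04] 2.65
```

View pics/w1c.png

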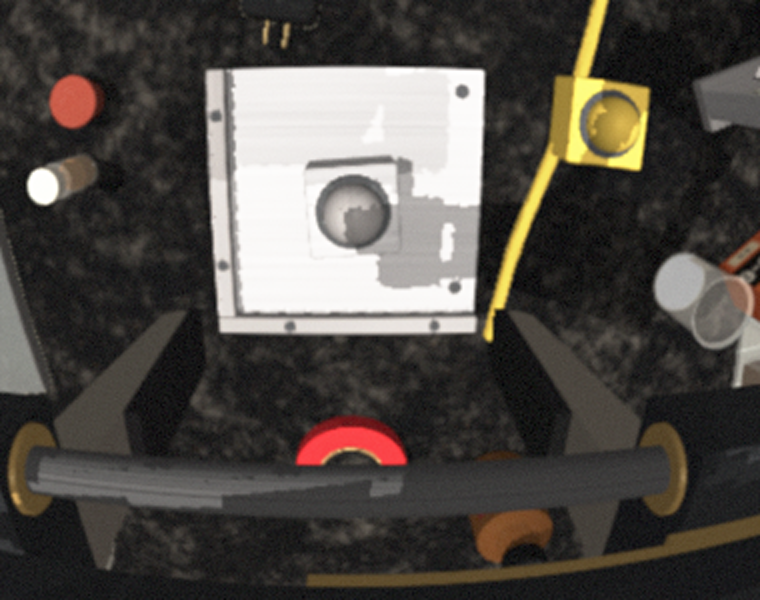

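The wrist view shows the board nearly aligned with the gripper, with rails at left (u≈207–235) and bottom (v≈315–333). The block's top corners are about (307,170), (397,165), (400,250) and (308,256), with the stud at (352,212).

```bash
cat >> h.py <<'E'
def wplane(uv,z,p,q):
    P=r.camera_params('wrist');K=np.array(P['camera_matrix']);M=np.array(P['mount'])
    x,y=(uv[0]-K[0,2])/K[0,0],(uv[1]-K[1,2])/K[1,1]; t=np.hypot(x,y); s=np.sin(t)/t if t>1e-9 else 1
    c=np.array([x*s,-y*s,-np.cos(t)]); T=R.from_quat(np.roll(q,-1)).as_matrix()
    d=T@M[:3,:3]@c; o=T@M[:3,3]+p
    return (o+d*(z-o[2])/d[2]).round(4)
E
python3 - <<'E'
from h import *
f=np.load('pics/w1.npz')
for l,u,v,z in [('outer near end -y rail',207,71,.03),('rail outer corner',219,333,.03),('far rail left end outer',476,332,.03),('front left plate',485,70,.018),
 ('-y rail inner top a',228,71,.03),('-y rail inner top b',234,313,.03),('far inner top a',240,317,.03),('far inner top b',475,316,.03),
 ('blk',306,169,.058),('blk',396,165,.058),('blk',400,250,.058),('blk',308,256,.058),('ball',353,212,.064),('yellow top corner',555,77,.04),('yel',649,88,.04)]:
  print(l,wplane((u/2+80-.25,v/2+60-.25),z,f['p'],f['q']))
E
```

```text
outer near end -y rail [ 0.5009 -0.2859  0.03  ]
rail outer corner [ 0.6785 -0.3135  0.03  ]
far rail left end outer [ 0.7043 -0.1341  0.03  ]
front left plate [ 0.5265 -0.1081  0.018 ]
-y rail inner top a [ 0.5035 -0.2724  0.03  ]
-y rail inner top b [ 0.6649 -0.2994  0.03  ]
far inner top a [ 0.6684 -0.2958  0.03  ]
far inner top b [ 0.6919 -0.134   0.03  ]
blk [ 0.5702 -0.2306  0.058 ]
blk [ 0.5757 -0.1775  0.058 ]
blk [ 0.6281 -0.1818  0.058 ]
blk [ 0.6236 -0.2382  0.058 ]
ball [ 0.5989 -0.2068  0.064 ]
yellow top corner [ 0.5349 -0.0676  0.04  ]
yel [0.547  0.0006 0.04  ]
```

Call:
send_rows:
  increments: [0.0918, 0.0015, 0.003, 0.0415, 0, 0.0918, 0, 0, 0.0415, 0, 0.0918, 0, 0, 0.0415, 0, 0.0918, 0, 0, 0.0415, 0, 0.0918, 0, 0, 0, 0, 0.05, 0, 0, 0, 0, 0.05, 0, 0, 0, 0, 0.05, 0, 0, 0, 0, 0.05, 0, 0, 0, 0, 0.05, 0, 0, 0, 0]
  newtons: 15

```text
time_s: 3.9
tool_pos: [0.5992, -0.2081, 0.0381]
tcp_rot: [0.0, 0.075, 0.997, -0.0]
ft_force: [1.1, -1.2, 0.6]
gripper_width: 0.0501
finger_force: 0.0
```

Run:
```python
from h import *
f=np.load('pics/scene0.npz');d=f['d']
for uv in [(355,105),(340,105),(385,115),(258,205),(240,215),(395,85),(360,200),(325,220),(200,25),(235,100),(150,60)]: print(uv,world('scene',uv,d).round(3))
```

```text
(355, 105) [ 0.601 -0.53   0.365]
(340, 105) [ 0.589 -0.498  0.361]
(385, 115) [ 0.643 -0.59   0.339]
(258, 205) [ 0.373 -0.418  0.17 ]
(240, 215) [ 0.319 -0.405  0.171]
(395, 85) [ 0.956 -0.51   0.286]
(360, 200) [ 0.746 -0.534 -0.   ]
(325, 220) [ 0.581 -0.5    0.019]
(200, 25) [0.824 0.124 0.39 ]
(235, 100) [0.853 0.009 0.141]
(150, 60) [0.755 0.313 0.254]
```

Run:
```python
from h import *
im,d=snap('wrist','w2'); o=r.get_obs(); print(o['tool_pos'],o['ft_force'],o['gripper_width'],o['finger_force'])
im2,_=snap('side','s2')
a=cv2.resize(im[:,60:450,::-1],(400,394)); b=cv2.resize(im2[150:270,180:320,::-1],(400,343))
cv2.imwrite('pics/w2c.png',np.hstack([a,cv2.copyMakeBorder(b,0,51,0,0,0)]))
```

```text
[ 0.59916836 -0.20803482  0.03788543] [-0.50925477 -0.00240105  0.25069513] 0.050599790867227774 0.0
```

View pics/w2c.png

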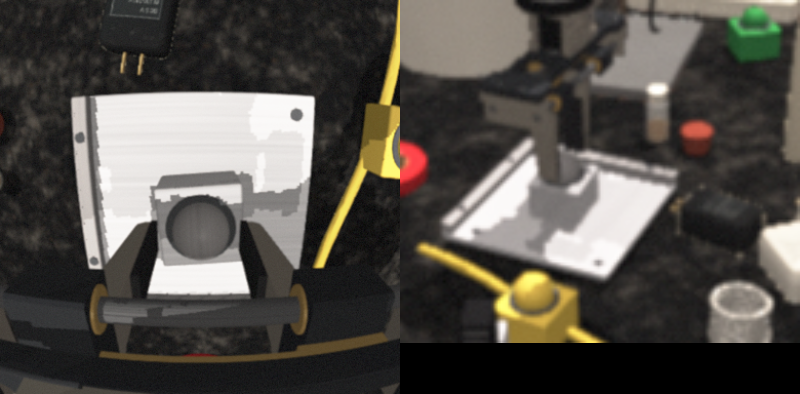

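The wrist view shows the fingers at both sides of the block, level with the stud, at (145,222) and (250,225). I'll close further to see whether they really hold it.

Call:
send_rows:
  increments: [0.03, 0, 0, 0, 0, 0.03, 0, 0, 0, 0, 0.03, 0, 0, 0, 0, 0.03, 0, 0, 0, 0, 0.03, 0, 0, 0, 0, 0.03, 0, 0, 0, 0, 0.03, 0, 0, 0, 0, 0.03, 0, 0, 0, 0, 0.03, 0, 0, 0, 0, 0.03, 0, 0, 0, 0]
  newtons: 15

```text
time_s: 5.25
tool_pos: [0.599, -0.2081, 0.0376]
tcp_rot: [-0.0, 0.075, 0.997, 0.0]
ft_force: [0.3, 1.8, -2.3]
gripper_width: 0.0323
finger_force: 14.0
```

Run:
```python
from h import *
o=r.get_obs(); print(o['gripper_width'],o['finger_force'],o['ft_force'],o['tool_pos'])
f=np.load('pics/w2.npz')
for u,v,z in [(152,187,.058),(240,183,.058),(241,262,.058),(161,265,.058),(201,230,.064),(72,97,.03),(90,268,.018)]:
  print((u,v),wplane((u*.975+60,v*.975),z,f['p'],f['q']))
```

```text
0.032321145731485354 13.9667147397995 [ 0.2566876   1.78965635 -2.27246902] [ 0.59896014 -0.20805346  0.03762436]
(152, 187) [ 0.5685 -0.2331  0.058 ]
(240, 183) [ 0.5741 -0.1782  0.058 ]
(241, 262) [ 0.6303 -0.1832  0.058 ]
(161, 265) [ 0.6245 -0.2382  0.058 ]
(201, 230) [ 0.5993 -0.2066  0.064 ]
(72, 97) [ 0.5003 -0.2855  0.03  ]
(90, 268) [ 0.6434 -0.3119  0.018 ]
```

Run:
```python
from h import *
ims=[]
i,_=snap('wrist','w3');ims.append(i[90:330,130:380])
i,_=snap('side','s3');ims.append(i[170:270,190:290])
i,_=snap('scene','c3');ims.append(i[120:220,190:290])
cv2.imwrite('pics/m3.png',np.hstack([cv2.resize(a[:,:,::-1],(n,400),interpolation=cv2.INTER_CUBIC) for a,n in zip(ims,(0,400,400)) if n]))
cv2.imwrite('pics/w3c.png',cv2.resize(ims[0][:,:,::-1],None,fx=2.4,fy=2.4,interpolation=cv2.INTER_CUBIC))
```

```text
(no output)
```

View pics/m3.png

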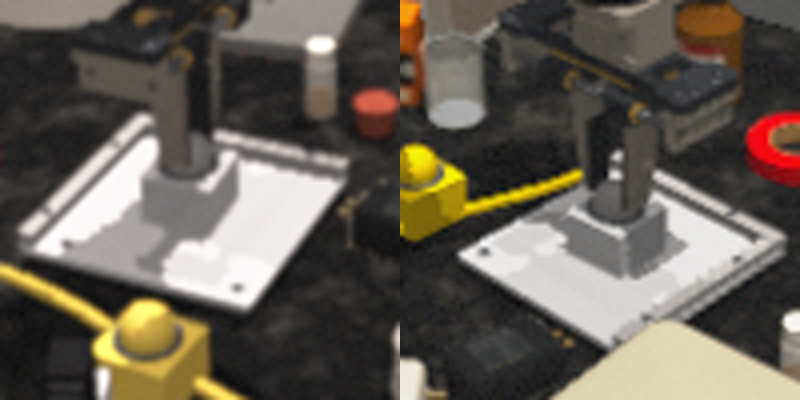

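The picture shows the fingers holding the stud's ball, tips just above the block's top, so the tips sit higher than the TCP figure suggests. I'll check with the wrist depth.

Run:
```python
from h import *
P=r.camera_params('wrist');K=P['camera_matrix'];M=P['mount']
for n in('w2','w3'):
    d=np.load(f'pics/{n}.npz')['d']
    v,u=np.mgrid[0:384,0:512]; x=(u-K[0,2])/K[0,0];y=(v-K[1,2])/K[1,1];t=np.hypot(x,y)
    s=np.tan(t)/t
    c=np.stack([x*s*d,-y*s*d,-d],-1)@M[:3,:3].T+M[:3,3]
    for sg in(1,-1):
        m=(d>0)&(t<1.2)&(abs(c[...,0])<.008)&(c[...,1]*sg>.02)&(c[...,1]*sg<.06)&(c[...,2]<.01)
        p=c[m]; i=np.argsort(p[:,2])[-400::50]; print(n,sg,len(p)); print(p[i].round(3))
    print('ball',[c[int(a),int(b)].round(3) for a,b in [(224,256),(215,256),(205,256)]])
```

```text
w2 1 1427
[[-0.007  0.025 -0.06 ]
 [ 0.001  0.025 -0.053]
 [ 0.007  0.025 -0.047]
 [-0.001  0.025 -0.039]
 [-0.002  0.02  -0.023]
 [-0.005  0.022 -0.022]
 [ 0.004  0.024 -0.022]
 [ 0.007  0.025 -0.021]]
w2 -1 1431
[[ 0.005 -0.025 -0.061]
 [ 0.005 -0.025 -0.054]
 [-0.001 -0.025 -0.048]
 [ 0.002 -0.025 -0.039]
 [ 0.004 -0.02  -0.023]
 [ 0.    -0.022 -0.021]
 [ 0.004 -0.023 -0.021]
 [-0.007 -0.021 -0.02 ]]
ball [array([ 0.008,  0.001, -0.043]), array([ 0.012,  0.001, -0.039]), array([ 0.016,  0.001, -0.033])]
w3 1 98
[[ 0.008  0.02  -0.138]
 [ 0.007  0.021 -0.022]]
w3 -1 353
[[ 0.008 -0.02  -0.138]
 [ 0.005 -0.02  -0.13 ]
 [-0.004 -0.02  -0.126]
 [ 0.003 -0.02  -0.122]
 [-0.002 -0.02  -0.115]
 [ 0.008 -0.02  -0.099]
 [ 0.007 -0.026 -0.022]
 [ 0.005 -0.028 -0.02 ]]
ball [array([ 0.008,  0.001, -0.043]), array([ 0.012,  0.001, -0.04 ]), array([ 0.016,  0.001, -0.033])]
```

Run:
```python
from h import *
P=r.camera_params('wrist');K=P['camera_matrix'];M=P['mount']
d=np.load('pics/w1.npz')['d']
v,u=np.mgrid[0:384,0:512]; x=(u-K[0,2])/K[0,0];y=(v-K[1,2])/K[1,1];t=np.hypot(x,y);s=np.tan(t)/t
c=np.stack([x*s*d,-y*s*d,-d],-1)@M[:3,:3].T+M[:3,3]
m=(d>0)&(t<1.25)&(c[...,2]<.09)&(abs(c[...,1])<.09)
p=c[m]
for zz in np.arange(-.08,.03,.01):
    k=p[(p[:,2]>zz)&(p[:,2]<zz+.01)]; print(zz.round(3),len(k), k.min(0).round(3) if len(k) else '', k.max(0).round(3) if len(k) else '')
```

```text
-0.08 929 [-0.011 -0.062 -0.08 ] [ 0.011  0.062 -0.07 ]
-0.07 751 [-0.01  -0.061 -0.07 ] [ 0.011  0.06  -0.06 ]
-0.06 646 [-0.011 -0.06  -0.06 ] [ 0.011  0.059 -0.05 ]
-0.05 504 [-0.011 -0.059 -0.05 ] [ 0.01   0.058 -0.04 ]
-0.04 317 [-0.01  -0.057 -0.04 ] [ 0.01   0.057 -0.032]
-0.03 0  
-0.02 0  
-0.01 0  
-0.0 0  
0.01 0  
0.02 0
```

The wrist depth shows the real tips about 33 mm behind the reported TCP, so I'll open and go down 33 mm more.

Call:
send_rows:
  increments: [0.0918, 0, 0, 0, 0, 0.0918, 0, 0, 0, 0, 0.0918, 0, 0, 0, 0, 0.0918, 0, 0, 0, 0, 0.0918, 0, 0, 0, 0, 0.0918, 0, 0, 0.016, 0, 0.0918, 0, 0.001, 0.017, 0, 0.05, 0, 0, 0, 0, 0.05, 0, 0, 0, 0, 0.05, 0, 0, 0, 0]
  newtons: 15

```text
time_s: 6.65
tool_pos: [0.5998, -0.2074, 0.0054]
tcp_rot: [0.001, 0.075, 0.997, -0.0]
ft_force: [-0.4, 0.3, -0.8]
gripper_width: 0.0641
finger_force: 0.0
```

Call:
send_rows:
  increments: [0.05, 0, 0, 0, 0, 0.05, 0, 0, 0, 0, 0.05, -0.01, 0, 0, 0, 0.05, -0.01, 0, 0, 0, 0.05, -0.01, 0, 0, 0, 0.05, 0, -0.01, 0, 0, 0.05, 0, -0.01, 0, 0, 0.05, 0, -0.01, 0, 0, 0.05, 0, 0, 0, 0, 0.05, 0, 0, 0, 0]
  newtons: 15

```text
time_s: 7.9
tool_pos: [0.6249, -0.2422, 0.0054]
tcp_rot: [0.001, 0.075, 0.997, -0.001]
ft_force: [-0.5, -1.3, 3.7]
gripper_width: 0.0569
finger_force: 14.7
```

Call:
send_rows:
  increments: [0.05, -0.008, -0.008, 0, 0, 0.05, -0.006, -0.006, 0, 0, 0.05, -0.004, -0.004, 0, 0, 0.05, -0.002, 0, 0, 0, 0.05, -0.002, 0, 0, 0, 0.05, -0.002, 0, 0, 0, 0.05, -0.001, 0, 0, 0, 0.05, -0.001, 0, 0, 0, 0.05, 0, 0, 0, 0, 0.05, 0, 0, 0, 0]

```text
time_s: 9.15
tool_pos: [0.6444, -0.2622, 0.0054]
tcp_rot: [-0.004, 0.074, 0.997, 0.001]
ft_force: [-11.9, 2.5, 13.3]
gripper_width: 0.0561
finger_force: 14.9
```

Call:
send_rows:
  increments: [0.05, 0, -0.002, 0, 0, 0.05, 0, -0.001, 0, 0, 0.05, 0, -0.001, 0, 0, 0.05, 0, -0.001, 0, 0, 0.05, 0, -0.001, 0, 0, 0.05, 0, -0.0005, 0, 0, 0.05, 0, -0.0005, 0, 0, 0.05, 0, 0, 0, 0, 0.05, 0, 0, 0, 0, 0.05, 0, 0, 0, 0]

```text
time_s: 10.4
tool_pos: [0.6458, -0.2652, 0.0052]
tcp_rot: [-0.002, 0.074, 0.997, 0.004]
ft_force: [-5.1, 11.7, 11.2]
gripper_width: 0.0562
finger_force: 15.0
```

Run:
```python
from h import *
i,_=snap('wrist','w4'); o=r.get_obs(); print(o['ft_force'],o['torque'],o['tool_pos'],o['time_s'])
cv2.imwrite('pics/w4c.png',cv2.resize(i[90:330,110:360,::-1],None,fx=2.4,fy=2.4,interpolation=cv2.INTER_CUBIC))
```

```text
[-5.15784372 12.23711213 11.54682199] [ 2.4172915   0.69268552 -0.05714675] [ 0.64578362 -0.26513665  0.00520768] 10.45
```

View pics/w4c.png

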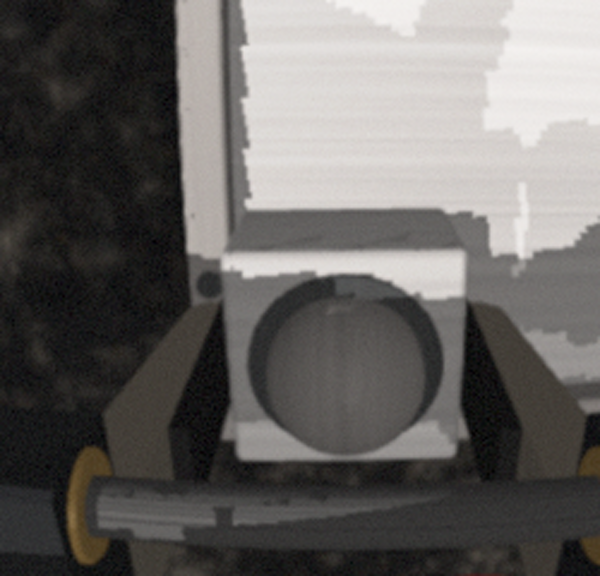

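Both rails are in contact (about 12 N each way). The picture shows the block against the left rail at (225,290). I'll release and lift, then check.

Call:
send_rows:
  increments: [0.0918, 0, 0, 0, 0, 0.0918, 0, 0, 0, 0, 0.0918, 0, 0, 0, 0, 0.0918, 0, 0, 0, 0, 0.0918, 0, 0, -0.03, 0, 0.0918, 0, 0, -0.05, 0, 0.03, 0, 0, -0.05, 0, 0.0, 0.02, 0.012, -0.03, 0, 0.0, 0.02, 0, 0, 0, 0.0, 0.02, 0, 0, 0]

```text
time_s: 11.7
tool_pos: [0.5886, -0.2491, 0.1655]
tcp_rot: [0.001, 0.075, 0.997, -0.0]
ft_force: [0.7, -0.1, 0.3]
gripper_width: 0.0537
finger_force: 0.0
```

Run:
```python
from h import *
i,d=snap('wrist','w5'); o=r.get_obs(); print(o['ft_force'],o['gripper_width'],o['tool_pos'],o['tcp_rot'])
cv2.imwrite('pics/w5c.png',cv2.resize(i[150:350,130:380,::-1],None,fx=3,fy=3,interpolation=cv2.INTER_CUBIC))
```

```text
[ 1.73413482 -0.84934499 -0.28453183] 0.04981604429904525 [ 0.58662592 -0.24869525  0.16504715] [-7.37347482e-04  7.49716726e-02  9.97185391e-01 -3.41700112e-05]
```

View pics/w5c.png

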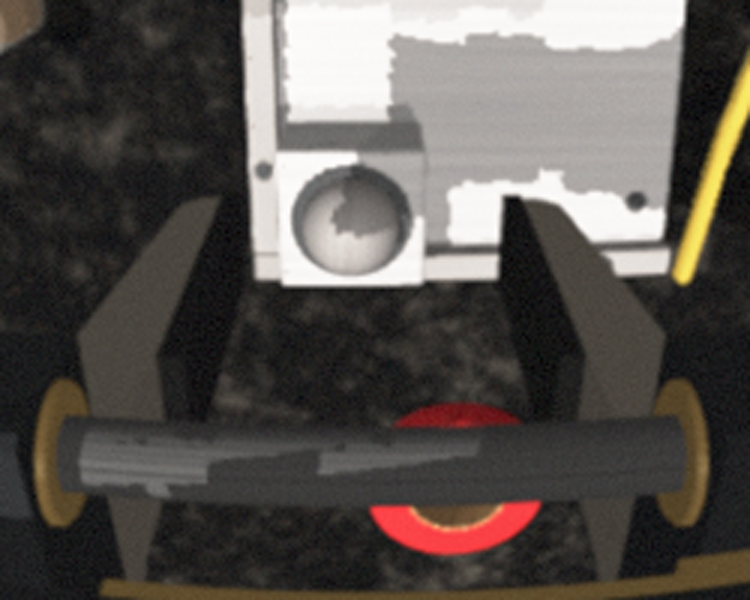

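Call:
send_rows:
  increments: [0, 0, -0.008, 0.03, 0, 0, 0, 0, 0.05, 0, 0, 0, 0, 0.05, 0, 0, 0, 0, 0.038, 0, 0, 0, 0, 0, 0, 0, -0.012, 0, 0, 0, 0, -0.008, 0, 0, 0, 0, -0.003, 0, 0, 0, 0, -0.002, 0, 0, 0, 0, -0.001, 0, 0, 0]

```text
time_s: 13.0
tool_pos: [0.6059, -0.2602, -0.0005]
tcp_rot: [-0.009, 0.074, 0.997, 0.001]
ft_force: [-36.4, 6.4, 28.2]
gripper_width: 0.0006
finger_force: 19.0
```

Call:
send_rows:
  increments: [0, 0.02, 0, 0, 0, 0, 0, 0.028, 0, 0, 0, 0, 0.028, 0, 0, 0, -0.028, 0, 0, 0, 0, -0.028, 0, 0, 0, 0, 0, 0, 0, 0, 0, 0, -0.006, 0, 0, 0, 0, -0.003, 0, 0, 0, 0, -0.0015, 0, 0, 0, 0, 0, 0, 0]

```text
time_s: 14.25
tool_pos: [0.6555, -0.2214, -0.0032]
tcp_rot: [-0.0, 0.075, 0.997, 0.0]
ft_force: [0.7, -0.0, -0.2]
gripper_width: 0.0004
finger_force: 0.0
```

Call:
send_rows:
  increments: [0, 0, -0.001, 0, 0, 0, 0, -0.001, 0, 0, 0, 0, -0.001, 0, 0, 0, 0, -0.001, 0, 0, 0, 0, 0, 0, 0, 0, 0, 0, 0, 0, 0, 0, 0, 0, 0, 0, 0, 0, 0, 0, 0, 0, 0, 0, 0, 0, 0, 0, 0, 0]

```text
time_s: 15.5
tool_pos: [0.6552, -0.2251, -0.0033]
tcp_rot: [-0.0, 0.075, 0.997, 0.0]
ft_force: [1.7, 3.3, 0.3]
gripper_width: 0.0001
finger_force: 1.6
```

Call:
send_rows:
  increments: [0, 0, -0.0005, 0, 0, 0, 0, -0.0005, 0, 0, 0, 0, -0.0005, 0, 0, 0, 0, -0.0005, 0, 0, 0, 0, 0, 0, 0, 0, 0, 0, 0, 0, 0, 0, 0, 0, 0, 0, 0, 0, 0, 0, 0, 0, 0, 0, 0, 0, 0, 0, 0, 0]

```text
time_s: 16.75
tool_pos: [0.655, -0.2253, -0.0031]
tcp_rot: [-0.0, 0.075, 0.997, 0.001]
ft_force: [0.1, 8.4, 2.1]
gripper_width: 0.0007
finger_force: 4.2
```

The block holds against the rail: 8 N with no further travel. Next is the gauge.

Call:
send_rows:
  increments: [0, 0, 0.012, 0, 0, 0, 0, 0, -0.043, 0, 0, 0, 0, -0.043, 0.185, 0, 0, 0, -0.043, 0.185, 0.06, 0, 0, -0.043, 0.185, 0.06, 0, 0, 0, 0.185, 0.06, 0, 0, 0, 0.185, 0.06, 0, 0, 0, 0.185, 0.06, 0.055, 0, 0, 0, 0.06, 0.055, 0, 0, 0]

```text
time_s: 18.0
tool_pos: [0.6226, -0.1104, 0.1687]
tcp_rot: [0.001, 0.59, 0.808, -0.001]
ft_force: [1.8, -0.5, 0.6]
gripper_width: 0.0583
finger_force: 0.0
```

Call:
send_rows:
  increments: [0.06, 0.055, 0, 0, 0, 0.06, 0.055, 0, 0, 0, 0.06, 0.055, 0, 0, 0, 0.06, 0.055, 0, 0, 0, 0.06, 0, 0, 0, 0, 0.06, 0, 0, 0, 0, 0.06, 0, 0, 0, 0, 0.06, 0, 0, 0, 0, 0.06, 0, 0, 0, 0, 0.06, 0, 0, 0, 0]

```text
time_s: 19.25
tool_pos: [0.5558, 0.0986, 0.1688]
tcp_rot: [-0.0, 0.589, 0.808, -0.0]
ft_force: [0.0, 0.0, 0.3]
gripper_width: 0.06
finger_force: 0.0
```

Run:
```python
from h import *
i,d=snap('wrist','w6'); o=r.get_obs(); print(o['tool_pos'],o['tcp_rot'],o['gripper_width'],o['time_s'])
i2,_=snap('scene','c6')
a=cv2.resize(i[120:360,110:400,::-1],(480,397),interpolation=cv2.INTER_CUBIC);b=cv2.resize(i2[150:210,190:270,::-1],(320,240),interpolation=cv2.INTER_CUBIC)
cv2.imwrite('pics/w6c.png',np.hstack([a,cv2.copyMakeBorder(b,0,157,0,0,0)]))
```

```text
[0.55581187 0.09874044 0.16877395] [ 1.09397165e-05  5.89192893e-01  8.07992410e-01 -2.51605385e-05] 0.05984572091548164 19.3
```

View pics/w6c.png

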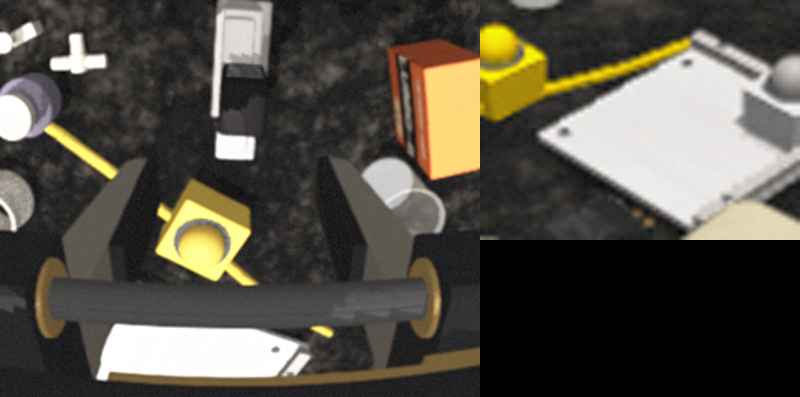

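Run:
```python
from h import *
P=r.camera_params('wrist');K=P['camera_matrix'];M=P['mount']
f=np.load('pics/w6.npz');d=f['d'];T=R.from_quat(np.roll(f['q'],-1)).as_matrix()
v,u=np.mgrid[0:384,0:512]; x=(u-K[0,2])/K[0,0];y=(v-K[1,2])/K[1,1];t=np.hypot(x,y);s=np.tan(t)/t
ct=np.stack([x*s*d,-y*s*d,-d],-1)@M[:3,:3].T+M[:3,3]; c=ct@T.T+f['p']
for lo,hi in[(.133,.146),(.09,.102),(.006,.018)]:
    m=(d>0)&(u>230)&(u<290)&(v>110)&(v<225)&(c[...,2]>lo)&(c[...,2]<hi)
    p=c[m];q=ct[m]; rc=cv2.minAreaRect((p[:,:2]*1000).astype(np.float32)); print(len(p),p[:,2].mean().round(4),rc)
    print(' tool min/max',np.percentile(q[:,:2],[1,99],axis=0).round(4).tolist())
```

```text
1057 0.1404 ((555.3389282226562, 109.02276611328125), (24.00226593017578, 30.70662498474121), 14.206918716430664)
 tool min/max [[-0.004, -0.0091], [0.0252, 0.0145]]
1135 0.0967 ((553.9263916015625, 108.36265563964844), (23.178001403808594, 89.88907623291016), 14.180495262145996)
 tool min/max [[-0.0339, -0.0119], [0.0544, 0.0141]]
497 0.0127 ((555.4485473632812, 109.0179672241211), (40.49199295043945, 89.6812744140625), 14.205581665039062)
 tool min/max [[-0.0318, -0.0191], [0.0555, 0.0241]]
```

Call:
send_rows:
  increments: [0.06, 0, 0, 0, 0.063, 0.06, 0.01, 0.002, 0.02, 0, 0.06, 0, 0, 0.04, 0, 0.06, 0, 0, 0.041, 0, 0.06, 0, 0, 0, 0, 0.015, 0, 0, 0, 0, 0.015, 0, 0, 0, 0, 0.015, 0, 0, 0, 0, 0.015, 0, 0, 0, 0, 0.015, 0, 0, 0, 0]
  newtons: 15

```text
time_s: 20.6
tool_pos: [0.5554, 0.109, 0.0685]
tcp_rot: [0.0, 0.614, 0.789, 0.0]
ft_force: [-2.1, -1.2, 5.0]
gripper_width: 0.024
finger_force: 15.0
```

Gauge held at 24 mm opening and 15 N. Carrying it over the stud, dial turned toward the scene camera.

Call:
send_rows:
  increments: [0.015, 0, 0, -0.03, 0, 0.015, 0, 0, -0.04, 0, 0.015, 0, 0, -0.04, -0.165, 0.015, 0, 0, 0, -0.165, 0.015, -0.03, -0.0106, 0, 0, 0.015, -0.0455, -0.0162, 0, 0, 0.015, -0.0455, -0.0162, 0, 0, 0.015, -0.0455, -0.0162, 0, 0, 0.015, -0.0455, -0.0162, 0, 0, 0.015, -0.0455, -0.0162, 0, 0]

```text
time_s: 21.85
tool_pos: [0.6187, -0.1577, 0.1763]
tcp_rot: [-0.001, 0.476, 0.879, 0.0]
ft_force: [-0.2, -0.5, -4.6]
gripper_width: 0.0239
finger_force: 15.0
```

Call:
send_rows:
  increments: [0.015, -0.0455, -0.0162, 0, 0, 0.015, -0.0355, -0.013, 0, 0, 0.015, -0.025, -0.009, 0, 0, 0.015, 0, 0, 0, 0, 0.015, 0, 0, 0, 0, 0.015, 0, 0, 0, 0, 0.015, 0, 0, 0, 0, 0.015, 0, 0, 0, 0, 0.015, 0, 0, 0, 0, 0.015, 0, 0, 0, 0]

```text
time_s: 23.1
tool_pos: [0.6451, -0.2662, 0.1779]
tcp_rot: [0.0, 0.476, 0.879, -0.0]
ft_force: [0.1, 0.1, -3.2]
gripper_width: 0.0247
finger_force: 15.0
```

```bash
cat >> h.py <<'E'
def wcloud(name):
    P=r.camera_params('wrist');K=P['camera_matrix'];M=P['mount']
    f=np.load(f'pics/{name}.npz');d=f['d'];T=R.from_quat(np.roll(f['q'],-1)).as_matrix()
    v,u=np.mgrid[0:384,0:512]; x=(u-K[0,2])/K[0,0];y=(v-K[1,2])/K[1,1];t=np.hypot(x,y);s=np.tan(t)/t
    return np.stack([x*s*d,-y*s*d,-d],-1)@M[:3,:3].T@T.T+np.einsum('ij,j',T,M[:3,3])+f['p'],d
E
python3 - <<'E'
from h import *
o=r.get_obs(); print(o['tool_pos'],o['tcp_rot'],o['ft_force'],o['gripper_width'],o['time_s'])
ims=[];ds=[]
for k in range(4):
    i,d=r.camera('scene'); ims.append(i.astype(float)); ds.append(d)
np.savez('pics/hov.npz',im=np.mean(ims,0),d=np.median(ds,0),p=o['tool_pos'],q=o['tcp_rot'])
snap('wrist','w7')
# block centre from w5 wrist depth
c,d=wcloud('w5'); m=(d>0)&(c[...,2]>.05)&(c[...,2]<.063)&(abs(c[...,0]-.645)<.05)&(abs(c[...,1]+.266)<.05)
p=c[m]; print(len(p),p[:,2].mean(),cv2.minAreaRect((p[:,:2]*1000).astype(np.float32)))
m=(d>0)&(c[...,2]>.066)&(c[...,2]<.09)&(abs(c[...,0]-.645)<.03)&(abs(c[...,1]+.266)<.03); p=c[m]
A=np.c_[2*p,np.ones(len(p))]; s=np.linalg.lstsq(A,(p**2).sum(1),rcond=None)[0]; print('ball',s[:3],np.sqrt(s[3]+s[:3]@s[:3]),len(p))
m=(d>0)&(c[...,2]>.026)&(c[...,2]<.034)&(c[...,0]>.48)&(c[...,0]<.64)&(abs(c[...,1]+.29)<.03);p=c[m][:,:2]; l=cv2.fitLine(p.astype(np.float32),cv2.DIST_L2,0,.01,.01).ravel(); print('rail dir deg',np.degrees(np.arctan(l[1]/l[0])),len(p))
E
```

```text
[ 0.64512841 -0.26620379  0.17788255] [ 4.77562326e-05  4.76246244e-01  8.79311954e-01 -1.32204672e-05] [ 0.11278817  0.06295145 -3.18966485] 0.024674184292836295 23.1
1518 0.05890434438363266 ((644.0797729492188, -264.9910888671875), (56.35203170776367, 55.936004638671875), 81.5963134765625)
ball [ 0.64442761 -0.26503549  0.06546479] 0.017455226336238257 761
rail dir deg -7.3223524 1266
```

```bash
cat >> h.py <<'E'
def rect(im,p,q,th=0.,x0=-.013,res=.0005,grip=.1175,dz=.049):
    """dial image, cols: gauge y +47..-47 mm (left is +y), rows z 140..0 mm; grip point is dz above tool_pos"""
    T=R.from_quat(np.roll(q,-1)).as_matrix(); gy=T[:,0]; gx=T[:,1]; up=np.array([0,0,1.])
    if gx[0]<0: gx=-gx; gy=-gy
    yy=np.cos(th)*gy-np.sin(th)*up; zz=np.cos(th)*up+np.sin(th)*gy
    G=np.array(p)+[0,0,dz]
    P=r.camera_params('scene');K=P['camera_matrix'];E=P['extrinsics']
    Y,Z=np.meshgrid(np.arange(.047,-.047,-res),np.arange(.14,0,-res))
    W=G+gx*x0+Y[...,None]*yy+(Z-grip)[...,None]*zz
    c=(W-E[:3,3])@E[:3,:3]; u=K[0,0]*c[...,0]/-c[...,2]+K[0,2]; v=-K[1,1]*c[...,1]/-c[...,2]+K[1,2]
    return cv2.remap(im.astype(np.float32),u.astype(np.float32),v.astype(np.float32),cv2.INTER_CUBIC),u,v
def show(g,k=4):
    h,w=g.shape[0]//k*k,g.shape[1]//k*k
    m=cv2.resize(g[:h,:w],(w//k,h//k),interpolation=cv2.INTER_AREA)
    for i,row in enumerate(m): print('%4d '%(140-(i+.5)*k/2)+''.join('%d'%min(9,max(0,int(a/26))) for a in row))
E
python3 - <<'E'
from h import *
f=np.load('pics/hov.npz'); g,u,v=rect(f['im'],f['p'],f['q']); print(u.min(),u.max(),v.min(),v.max()); show(g.mean(2))
E
```

```text
251.33237884554353 285.05598203595684 115.82796422298814 158.84298777055056
 139 11222233333333211111222222222211233333333333333
 137 11111122333333211111222222222211233333333333333
 135 11111122222333211111222222222211233333333333333
 133 11111111112222221111222222222211133333333333333
 131 11111111112211222111222222222211133333333333333
 129 11111111111111121111222222222210123333333333333
 127 11111111111111111111232222222210123333333333333
 125 11111111111111111111232222222211233333333333333
 123 11111111111111222111232222222211233333333333333
 121 11111111111112222111232222222212233333333333333
 119 11111111111122222111232222222211223333333333333
 117 11111111111222222111232222222211222222333333333
 115 11111111111222222111232222222212221112222233333
 113 11111111112222222111222222222212221111111223333
 111 11111111112222222111222222222211221111111122112
 109 11111111112222222111222222222211221111111111111
 107 11112222222233332111222222222212233333333333322
 105 11222333333333333211222222222212455555666666543
 103 12333344444444443211222222222213677888888888764
 101 123444444444
[... 1985 characters left out ...]
55554444444
  25 12344555555444443334444444445555555555554444444
  23 12344455554444444444444444455555555555544433444
  21 12334444444333333333333455445554555544444333444
  19 12333333333333333334444455555555555555554433444
  17 12333333333333333334555566666666666666665433444
  15 11333333333333333335666666676667666667766544454
  13 01333333333333333334666666666666666666666655554
  11 01333333333333333334667666666666666666666666665
   9 01333333333333333334666666666666666666666777765
   7 11333333333333333334666666666666666666666666665
   5 01333333333333333334556666656665555555555555555
   3 11233333333333333333344444444444444444444444444
   1 11233333333333333333333444444444333333333333344
```

The rectified dial (text map) shows the pointer hanging at about 0 and the fork centred near +0.31 rad. I'll touch down with the contact on the foot's −y side and start the lean.

Call:
send_rows:
  increments: [0.015, 0.018, 0, 0.008, 0, 0.015, 0.0185, 0, 0.008, 0, 0.015, 0, 0, 0.008, 0, 0.015, 0, 0, 0.002, 0, 0.015, 0, 0, 0.001, 0, 0.015, 0, 0, 0.001, 0, 0.015, 0, 0, 0.001, 0, 0.015, 0, 0, 0.001, 0, 0.015, 0, 0, 0, 0, 0.015, 0, 0, 0, 0]

```text
time_s: 24.6
tool_pos: [0.6257, -0.2363, 0.1507]
tcp_rot: [0.001, 0.476, 0.879, -0.0]
ft_force: [-4.6, 3.1, 7.2]
gripper_width: 0.0241
finger_force: 15.0
```

```bash
cat > look.py <<'E'
from h import *
import sys
o=r.get_obs(); print(o['tool_pos'].round(4),o['ft_force'].round(2),o['torque'].round(3),o['gripper_width'],o['time_s'])
im=np.mean([r.camera('scene')[0].astype(float) for k in range(4)],0)
np.savez('pics/%s.npz'%sys.argv[1],im=im,p=o['tool_pos'],q=o['tcp_rot'])
ref=np.load('pics/hov.npz'); R0,_,_=rect(ref['im'],ref['p'],ref['q']); R0=R0.mean(2)
# tilt: match static foot/upper frame of hover dial, rectified at each trial angle (pointer area excluded)
m=np.zeros(R0.shape,bool); m[70:,:]=1; m[110:235,60:125]=0; m[70:90,:]=1
def sc(th):
    g=rect(im,o['tool_pos'],o['tcp_rot'],th)[0].mean(2); return np.corrcoef(g[m],R0[m])[0,1]
ths=np.arange(-.15,.5,.01); s=[sc(t) for t in ths]; t=ths[np.argmax(s)]; print('tilt',t.round(3),max(s))
show(rect(im,o['tool_pos'],o['tcp_rot'],t)[0].mean(2)[80:240])
E
python3 look.py t1
```

```text
[ 0.6257 -0.2363  0.1507] [-4.59  3.15  7.15] [ 0.229  1.122 -0.108] 0.02412413005432378 24.6
tilt 0.0 0.9251749712236862
 139 11344444444444444322222222222225788899999999987
 137 12344444444444444333332223333235777888888888997
 135 22344444444444444433333333333345666666655667897
 133 22344444444444443333333333344444444444433456776
 131 22333444444444444444444333344444444444444445555
 129 12333344444444444444443333344444444444444444444
 127 12333444444444444444443333344444444444444444444
 125 22344444444444444444443333344444444444444444444
 123 22344444444444444444443333344444444444444444444
 121 22444444444444444444443223344444444444444444444
 119 22444444444444444444433223444444444444444444444
 117 22444444444444444444432123444444444444444444444
 115 22444444444444444444332123444444444444444444444
 113 22444444444444444444322223444444444444444444444
 111 12444444444444444444322223444444444444444444444
 109 12444444444444444443222223444444444444444444443
 107 12444444444444444443222223444444444444444444443
 105 12444444444444444443222223444444444444444444443
 103 1244444444444444444
[... 441 characters left out ...]
55555444443
  85 22344555555443222222222111245555555555555444443
  83 12344555555443223332233222345555555555554444443
  81 12344555555443234432233323455555555555554444443
  79 12344555445432234432334334555555555555544444443
  77 12344554445432334433344334555555555555544444443
  75 12344554455432344433344334555555555555544444443
  73 12334555555432344333344334555455555454444444444
  71 12334555555433343333444334555445555555544444444
  69 12334555555433333233443334555445555555544444444
  67 12334555555433443233333333454455555555544444444
  65 12334455555444443333333333444454455555544444444
  63 23433445444444443333333344444455555555554444454
  61 44443344433333333333333445555555555666655434454
```

The pads hold the gauge against turning at 15 N, so I'll ease the grip and let it rock.

Call:
send_rows:
  increments: [0.015, 0, 0, 0, 0, 0.015, 0, 0, 0, 0, 0.015, 0, 0, 0, 0, 0.015, 0, 0, 0, 0, 0.015, 0, 0, 0.001, 0, 0.015, 0, 0, 0.001, 0, 0.015, 0, 0, 0, 0, 0.015, 0, 0, 0, 0, 0.015, 0, 0, 0, 0, 0.015, 0, 0, 0, 0]
  newtons: 6

```text
time_s: 26.05
tool_pos: [0.6263, -0.2364, 0.1488]
tcp_rot: [0.002, 0.476, 0.879, -0.0]
ft_force: [-3.1, 1.7, 7.7]
gripper_width: 0.0243
finger_force: 6.0
```

```bash
sed -i 's/^show.*/print(s[10:40:5])/' look.py; python3 look.py t2
```

```text
[ 0.6263 -0.2364  0.1488] [-3.13  1.7   7.72] [ 0.152  0.708 -0.005] 0.02434816056947586 26.05
tilt 0.0 0.8632031054512246
[np.float64(0.7608834931471843), np.float64(0.8632031054512246), np.float64(0.7088964260722256), np.float64(0.520411153578755), np.float64(0.3628522928597771), np.float64(0.21681222052285679)]
```

```bash
cat > fit.py <<'E'
from h import *
import sys
from scipy.optimize import minimize
ref=np.load('pics/hov.npz'); R0=rect(ref['im'],ref['p'],ref['q'])[0].mean(2)
m=np.zeros(R0.shape,bool); m[70:,:]=1; m[100:250,40:130]=0
R0=cv2.GaussianBlur(R0,(0,0),3)
def fit(n,p0s=((0,0,0),(.1,0,0),(.2,0,0),(.3,0,0))):
    f=np.load(f'pics/{n}.npz')
    def cost(a):
        q=f['p']; T=R.from_quat(np.roll(f['q'],-1)).as_matrix()
        g=cv2.GaussianBlur(rect(f['im'],q+T[:,0]*a[2]/100,f['q'],a[0],dz=.049+a[1]/100)[0].mean(2),(0,0),3)
        return -np.corrcoef(g[m],R0[m])[0,1]
    b=min((minimize(cost,p,method='Nelder-Mead',options=dict(initial_simplex=np.array(p)+np.array([[0,0,0],[.05,0,0],[0,.3,0],[0,0,.3]]),xatol=.002,fatol=1e-4)) for p in p0s),key=lambda b:b.fun)
    print(n,'tilt %.3f dz %.1fmm dy %.1fmm corr %.3f'%(b.x[0],b.x[1]*10,b.x[2]*10,-b.fun)); return b.x,f
if __name__=='__main__':
    for n in sys.argv[1:]: fit(n)
E
python3 fit.py t1 t2
```

```text
t1 tilt -0.002 dz 0.7mm dy -0.2mm corr 0.941
t2 tilt 0.010 dz 2.3mm dy 1.3mm corr 0.943
```

Pressing off-centre self-locks: the ball's friction opposes the turn. I'll recentre and rock by moving the handle along an arc instead.

Call:
send_rows:
  increments: [0.015, 0, 0, -0.008, 0, 0.015, -0.012, 0, 0, 0, 0.015, -0.012, 0, 0, 0, 0.015, 0, 0, 0.004, 0, 0.015, 0, 0, 0.002, 0, 0.015, 0, 0, 0, 0, 0.015, 0.006, 0, 0.0007, 0, 0.015, 0.006, 0, 0.0008, 0, 0.015, 0.006, 0, 0.0012, 0, 0.015, 0, 0, 0, 0]
  newtons: 4

```text
time_s: 27.5
tool_pos: [0.628, -0.2398, 0.1449]
tcp_rot: [-0.001, 0.476, 0.879, 0.0]
ft_force: [-1.5, -0.3, 1.9]
gripper_width: 0.0242
finger_force: 4.4
```

```bash
sed -i '/^ref=/,$d' look.py; python3 look.py t3; python3 fit.py t3
```

```text
[ 0.628  -0.2398  0.1449] [-1.53 -0.26  1.9 ] [-0.093  0.409  0.002] 0.024213439239017545 27.5
t3 tilt 0.204 dz 1.1mm dy 0.6mm corr 0.830
```

Call:
send_rows:
  increments: [0.015, 0.004, 0, 0.001, 0, 0.015, 0.004, 0, 0.0012, 0, 0.015, 0.004, 0, 0.0013, 0, 0.015, 0, 0, 0, 0, 0.015, 0, 0, 0, 0, 0.015, 0, 0, 0, 0, 0.015, 0, 0, 0, 0, 0.015, 0, 0, 0, 0, 0.015, 0, 0, 0, 0, 0.015, 0, 0, 0, 0]

```text
time_s: 28.95
tool_pos: [0.6218, -0.2306, 0.1415]
tcp_rot: [-0.0, 0.476, 0.879, -0.0]
ft_force: [-1.8, 1.6, 1.8]
gripper_width: 0.0241
finger_force: 4.0
```

```bash
python3 look.py t4
python3 - <<'E'
from fit import *
b,f=fit('t4')
g=rect(f['im'],f['p'],f['q'],b[0],dz=.049+b[1]/100)[0].mean(2); show(g[80:240])
E
```

```text
[ 0.6218 -0.2306  0.1415] [-1.82  1.65  1.76] [ 0.017  0.492 -0.076] 0.024064904077676183 28.95
t4 tilt 0.331 dz -0.1mm dy 1.3mm corr 0.713
 139 23444444444444443333322222223346678898888898888
 137 24544444444444444333333233344467777888888888888
 135 25654444444344444433333333345556655567766677788
 133 24554344444444444444433333344444544445554445677
 131 13444344444444444444443333344444444444444434455
 129 23444344444444444444443333344444444444444434455
 127 23554444444444444444443444444444444444444444455
 125 23554444444444444444443344444444444444444444555
 123 23554444444444444444443334444444444444444444455
 121 13454444444444444444433334444444444444444444455
 119 23554444444444444444432234444444444444444444455
 117 24554444444444444444322234444444444444444444455
 115 23554444444444444444322344444444444444444444555
 113 23454444444444444444322344444444444444444444555
 111 23454444444444444443222344444444444444444444555
 109 23444444444444444443223444444444444444444444555
 107 23344444444444444443223444444444444444444444555
 105 23344444444444444432234444444444444444444444555
 103 2
[... 459 characters left out ...]
44444444555
  85 44333444444433322212455555555555544444444444554
  83 44333444444433333323455555555555544444444444554
  81 44333443444333333334555555555555444444444445555
  79 43333433344333333344555555555555444444344444555
  77 33334444443333333345555555555555544444334444555
  75 33334444443322333345555555555555543344334444555
  73 33344544433222223345555555555555543333344444555
  71 33345554433333322334555555554455543343444444555
  69 33344444444333333345555555554444444444444445555
  67 43444444444444444455555555554455444444444445565
  65 44444433444344455555555544555555444444444444555
  63 44455433343334555545555544455554444444444444555
  61 54555433444334566555555554456655444443333345554
```

Run:
```python
from h import *
snap('wrist','w8')
for n in('w7','w8'):
    c,d=wcloud(n); f=np.load(f'pics/{n}.npz'); T=R.from_quat(np.roll(f['q'],-1)).as_matrix()
    l=(c-f['p'])@T; l[...,2]*=-1   # tool x=gauge y, tool y=gauge x, up
    m0=(d>0)&(abs(l[...,1])<.010)&(l[...,0]<.08)
    m=m0&(l[...,0]>.02)&(l[...,0]<.045)&(l[...,2]>.005)&(l[...,2]<.045)
    p=l[m]
    if len(p)>50:
        th=0
        best=None
        rng=np.random.default_rng(0)
        for k in range(300):
            a,b=p[rng.choice(len(p),2)]
            if abs(a[0]-b[0])<.008: continue
            sl=(b[2]-a[2])/(b[0]-a[0]); e=abs(p[:,2]-a[2]-sl*(p[:,0]-a[0]))<.0015
            if best is None or e.sum()>best.sum(): best=e
        q=p[best]; s=np.polyfit(q[:,0],q[:,2],1); print(n,len(p),len(q),'tilt',-np.arctan(s[0]),s, q[:,0].min(),q[:,0].max())
    h=l[m0&(l[...,2]>.055)&(l[...,2]<.085)&(abs(l[...,0])<.03)]
    if len(h)>30: print(' handle top',len(h),-np.arctan(np.polyfit(h[:,0],h[:,2],1)[0]),h.min(0),h.max(0))
```

```text
w7 1363 914 tilt 0.1455005076179521 [-0.14653605  0.03322113] 0.02001019333014594 0.044971111952939985
 handle top 2440 0.23275136039906485 [-0.01503423 -0.00998208  0.05504988] [0.016216   0.00998412 0.07373668]
w8 910 625 tilt 0.5162653390414225 [-0.5676134   0.03680161] 0.020000482972466017 0.0370563751629722
 handle top 2408 0.33163650340338685 [-0.00788793 -0.00999963  0.05984479] [0.02130501 0.00998805 0.07791136]
```

Run:
```python
from h import *
for n in('w7','w8'):
    c,d=wcloud(n); f=np.load(f'pics/{n}.npz'); T=R.from_quat(np.roll(f['q'],-1)).as_matrix()
    l=(c-f['p'])@T; l[...,2]*=-1
    K=r.camera_params('wrist')['camera_matrix']; u=int(round(K[0,2]))
    print(n); 
    for v in range(110,290,4):
        q=np.median(l[v,u-4:u+5],axis=0)
        if -.05<q[2]<.12: print(v,(q*1000).round(1)[[0,2]].tolist(),end=' ')
    print()
```

```text
w7
142 [45.6, -29.5] 146 [45.4, -10.1] 150 [45.3, 6.5] 154 [45.1, 20.7] 158 [43.7, 26.4] 162 [41.2, 26.4] 166 [39.4, 29.2] 170 [37.0, 29.4] 174 [34.4, 29.2] 178 [32.0, 29.4] 182 [29.6, 29.7] 186 [27.0, 29.5] 190 [24.4, 29.3] 194 [21.8, 29.3] 198 [19.1, 28.9] 202 [16.5, 29.2] 206 [15.0, 32.2] 210 [15.5, 40.3] 214 [15.6, 46.7] 218 [14.9, 51.0] 222 [14.7, 56.1] 226 [15.3, 62.7] 230 [15.2, 67.4] 234 [14.5, 70.5] 238 [12.8, 71.4] 242 [11.0, 72.3] 246 [8.7, 72.2] 250 [6.1, 71.7] 254 [4.0, 72.1] 258 [1.8, 72.3] 262 [-0.7, 72.0] 266 [-3.3, 71.7] 270 [-5.7, 71.8] 274 [-8.4, 71.7] 278 [-10.7, 72.0] 282 [-13.6, 71.5] 
w8
166 [36.5, 16.3] 170 [34.0, 17.0] 174 [32.3, 20.7] 178 [29.9, 21.4] 182 [27.5, 22.4] 186 [25.0, 22.7] 190 [22.6, 23.4] 194 [20.4, 24.9] 198 [17.9, 25.4] 202 [15.3, 25.5] 206 [12.9, 26.5] 210 [10.6, 27.5] 214 [15.3, 46.1] 218 [19.8, 62.7] 222 [20.1, 68.5] 226 [18.5, 69.8] 230 [16.6, 70.2] 234 [14.6, 70.8] 238 [12.7, 71.3] 242 [10.8, 71.8] 246 [8.7, 72.2] 250 [6.8, 73.0] 254 [5.0, 73.8] 258 [3.0, 74.3] 262 [0.9, 74.8] 266 [-1.0, 75.5] 270 [-3.2, 75.8] 274 [-5.4, 76.1] 278 [-32.5, 40.0] 282 [-35.1, 40.8] 286 [-37.9, 41.5]
```

Run:
```python
from h import *
from scipy.ndimage import map_coordinates as mc
A=np.arange(-.2,.56,.04)
print('ang',A.round(2).tolist())
for n,th,dzs in(('hov',0,0),('t1',0,.0007),('t4',.286,.001)):
    f=np.load(f'pics/{n}.npz'); g=rect(f['im'],f['p'],f['q'],th,dz=.049+dzs)[0].mean(2)
    for rr in [(.030,.036),(.040,.045),(.046,.051),(.051,.056)]:
        o=[]
        for a in A:
            rad=np.linspace(*rr,7); aa=a+np.linspace(-.015,.015,3)[:,None]
            y=-.0015+rad*np.sin(aa); z=.083-rad*np.cos(aa)
            o.append(int(mc(g,[(.14-z)/.0005,(.047-y)/.0005],order=1).mean()))
        print(n,rr,o)
```

```text
ang [-0.2, -0.16, -0.12, -0.08, -0.04, 0.0, 0.04, 0.08, 0.12, 0.16, 0.2, 0.24, 0.28, 0.32, 0.36, 0.4, 0.44, 0.48, 0.52]
hov (0.03, 0.036) [69, 38, 25, 24, 24, 27, 27, 27, 34, 47, 62, 72, 74, 73, 74, 84, 99, 110, 114]
hov (0.04, 0.045) [143, 142, 134, 120, 103, 96, 112, 122, 106, 83, 69, 71, 82, 87, 82, 73, 68, 74, 92]
hov (0.046, 0.051) [144, 145, 146, 134, 112, 95, 111, 122, 108, 86, 72, 79, 101, 113, 105, 82, 71, 91, 120]
hov (0.051, 0.056) [134, 130, 135, 129, 108, 90, 102, 112, 109, 100, 81, 75, 90, 103, 99, 79, 68, 91, 122]
t1 (0.03, 0.036) [75, 51, 33, 23, 25, 26, 24, 27, 37, 50, 63, 70, 72, 69, 72, 84, 99, 109, 112]
t1 (0.04, 0.045) [144, 138, 125, 105, 81, 71, 82, 93, 93, 80, 69, 74, 84, 89, 82, 69, 65, 77, 95]
t1 (0.046, 0.051) [140, 145, 145, 131, 103, 86, 95, 107, 107, 92, 80, 85, 106, 114, 103, 81, 69, 85, 111]
t1 (0.051, 0.056) [124, 130, 143, 133, 104, 85, 91, 105, 111, 101, 85, 82, 98, 108, 101, 81, 78, 106, 130]
t4 (0.03, 0.036) [147, 147, 147, 146, 143, 135, 123, 102, 70, 40, 23, 25, 26, 26, 27, 28, 39, 61, 87]
t4 (0.04, 0.045) [146, 147, 147, 147, 147, 147, 148, 142, 126, 99, 79, 79, 79, 70, 69, 77, 86, 101, 119]
t4 (0.046, 0.051) [147, 147, 146, 145, 144, 145, 148, 147, 137, 118, 99, 96, 96, 86, 90, 96, 89, 102, 121]
t4 (0.051, 0.056) [140, 148, 145, 138, 132, 135, 139, 140, 129, 105, 87, 80, 79, 76, 76, 79, 87, 106, 113]
```

The pointer reads about 0.33 on the dial, between prongs at about 0.22 and 0.44, so it is at the mark. Contact is about 5 N. I'll firm the grip a little, hold and re-check.

Call:
send_rows:
  increments: [0.015, 0, 0, 0, 0, 0.015, 0, 0, 0, 0, 0.015, 0, 0, 0, 0, 0.015, 0, 0, 0, 0, 0.015, 0, 0, 0, 0, 0.015, 0, 0, 0, 0, 0.015, 0, 0, 0, 0, 0.015, 0, 0, 0, 0, 0.015, 0, 0, 0, 0, 0.015, 0, 0, 0, 0]
  newtons: 8

```text
time_s: 30.45
tool_pos: [0.6218, -0.2306, 0.1415]
tcp_rot: [-0.0, 0.476, 0.879, -0.0]
ft_force: [-1.1, -0.5, 1.2]
gripper_width: 0.0243
finger_force: 8.0
```

```bash
python3 look.py t5; python3 fit.py t5
python3 - <<'E'
from h import *
from scipy.ndimage import map_coordinates as mc
snap('wrist','w9'); c,d=wcloud('w9')
f=np.load('pics/w9.npz'); T=R.from_quat(np.roll(f['q'],-1)).as_matrix(); l=(c-f['p'])@T; l[...,2]*=-1
for v in range(170,280,8): print(v,(np.median(l[v,249:258],axis=0)*1000).round(1)[[0,2]].tolist(),end=' ')
A=np.arange(.08,.56,.02); print('\n',A.round(2).tolist())
f=np.load('pics/t5.npz')
for th in(.29,.32):
  g=rect(f['im'],f['p'],f['q'],th,dz=.05)[0].mean(2)
  for rr in [(.040,.045),(.046,.051),(.051,.056)]:
    o=[]
    for a in A:
        rad=np.linspace(*rr,7); y=-.0015+rad*np.sin(a); z=.083-rad*np.cos(a)
        o.append(int(mc(g,[(.14-z)/.0005,(.047-y)/.0005],order=1).mean()))
    print(th,rr,o)
# block check: top-left visible block edges in scene depth
_,d=snap('scene','c9'); s=world
P=r.camera_params('scene');K=P['camera_matrix'];E=P['extrinsics'];v,u=np.mgrid[0:384,0:512]
w=np.stack([(u-K[0,2])/K[0,0]*d,-(v-K[1,2])/K[1,1]*d,-d],-1)@E[:3,:3].T+E[:3,3]
m=(d>0)&(w[...,2]>.028)&(w[...,2]<.052)&(abs(w[...,0]-.63)<.06)&(abs(w[...,1]+.265)<.05)
q=(w[m][:,:2]-[.6444,-.265])@np.array([[.989,.148],[-.148,.989]]); print('block side faces (block frame):',len(q),np.percentile(q,[2,25,50,75,98],axis=0).round(4).tolist())
E
```

```text
[ 0.6218 -0.2306  0.1415] [-1.15 -0.48  1.24] [-0.07   0.635 -0.071] 0.024317881906866522 30.45
t5 tilt 0.330 dz -0.1mm dy 1.3mm corr 0.710
170 [34.0, 16.9] 178 [29.9, 21.5] 186 [25.1, 23.0] 194 [20.2, 24.5] 202 [15.5, 26.2] 210 [10.5, 27.3] 218 [19.8, 62.7] 226 [18.4, 69.6] 234 [14.7, 71.0] 242 [11.0, 72.3] 250 [7.1, 73.4] 258 [2.8, 74.0] 266 [-0.8, 75.8] 274 [-5.1, 76.5] 
 [0.08, 0.1, 0.12, 0.14, 0.16, 0.18, 0.2, 0.22, 0.24, 0.26, 0.28, 0.3, 0.32, 0.34, 0.36, 0.38, 0.4, 0.42, 0.44, 0.46, 0.48, 0.5, 0.52, 0.54]
0.29 (0.04, 0.045) [144, 140, 132, 119, 104, 91, 80, 74, 77, 81, 80, 75, 68, 65, 66, 69, 74, 80, 84, 88, 96, 107, 117, 125]
0.29 (0.046, 0.051) [148, 144, 139, 132, 121, 110, 102, 95, 95, 98, 97, 92, 87, 85, 89, 95, 98, 95, 89, 89, 97, 109, 119, 125]
0.29 (0.051, 0.056) [141, 140, 133, 122, 109, 97, 89, 83, 79, 79, 79, 78, 77, 76, 76, 77, 79, 80, 84, 93, 103, 111, 112, 108]
0.32 (0.04, 0.045) [149, 149, 147, 143, 138, 129, 114, 98, 85, 74, 72, 75, 78, 75, 69, 63, 61, 64, 68, 73, 78, 84, 90, 101]
0.32 (0.046, 0.051) [146, 148, 149, 147, 142, 136, 127, 116, 106, 98, 95, 97, 99, 96, 90, 85, 86, 92, 98, 97, 92, 88, 92, 103]
0.32 (0.051, 0.056) [138, 140, 141, 141, 137, 127, 116, 102, 93, 87, 81, 80, 80, 79, 78, 77, 77, 78, 80, 81, 83, 89, 99, 108]
block side faces (block frame): 238 [[-0.0655, -0.0443], [-0.028, -0.034], [-0.0253, -0.0309], [0.0017, -0.0143], [0.0351, 0.0213]]
```

```bash
python3 -c "
from h import *
print(r.sign_off())"
```

```text
the job is handed in; nothing more can be done
None
```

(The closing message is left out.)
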